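Snap the oak block into the drilling jig

ROBOT

A 6-joint arm with a two-finger parallel gripper is mounted at the origin on a cart in front of the work surface, level with it; the furniture and walls round the work are solid. World frame = base frame: x ahead of the robot, y to its left, z up, the work surface at z = 0. Lengths are in mm, angles in rad, forces in N, time in s.
With the tool pointing down it reaches from about 400 to 825 mm from the base axis. Payload 7 kg.
Tool frame: the origin (TCP) lies on the centre line of the jaws, within the pads' length; the fingertips stand 8 mm ahead of it and the grasp point (between the pads) lies 11 mm behind it; z points along the fingers, y is the line along which they close (so a half turn about z gives the same grasp; the last joint's range is limited). The gripper opens to 88 mm and grips with 3 to 60 N. Pads are 19 mm wide; open, the fingers measure 130 mm over their backs; the gripper's body (78 mm by 193 mm) begins 47 mm behind the grasp point.
Start: joints at [1.465, 0.359, 0.012, 0, -1.224, -0.288], TCP at [259.004, 623.307, 234.561] pointing down, gripper open.
Joint ranges: [-3.07, 3.07], [-1.43, 2.12], [-1.02, 1.25], [-3.03, 1.67], [-3.05, -0], [-3.03, 3.03]. Speed limits (rad/s): [2.39, 2.39, 3.01, 3.14, 3.14, 3.14].

INTERFACE

Orientations are given as a 3x3 rotation matrix whose columns are the frame's x, y, z axes.
In Python, from bench import read_state, snapshot, close_job, masks_of gives the robot as it stands. The module is installed in compiled form; this text tells all that it offers.
- The arm moves only by the tool send_rows, never from a script. Its argument "steps" is a list of rows, each a list of 3 entries, a list of its own where there are three numbers: the turn, a rotation vector about the tool's x, y, z in degrees, then the shift along the tool's x, y, z in mm, then the finger opening in mm, from 0 to 87.6. In form: [[[rx, ry, rz], [dx, dy, dz], jaw], ...]. A call has 1 to 12 rows; each row shifts and turns the commanded pose from where the row before left it, along the tool's axes as they then stand; what a row does not reach is not made up. A row lasts 1/8 s, in which the tool goes at most 62.5 mm and 10.7 degrees, less where a joint would pass 70% of its speed; a pose out of reach is approached as far as the arm can. A call with a gripper value outside its range is refused whole. The fingers move at their own pace and stop on an object; "newtons" is the grip in N (left out, the last holds). Time passes only in rows, so rows that do not move let the fingers close. It gives the time, the measured TCP pose, the force, the opening and the grip force at its end, in the units of the state.
- read_state(): the state, without advancing time (a new reading comes with each control period).
- snapshot(name): name is "side" or "top"; returns a dict with "img" (384x512x3 uint8, blue, green, red), "range_z" (384x512 float32, mm along the optical axis (not along the pixel's ray), 0 where there is no reading), "fx", "fy", "cx", "cy" (pixels), "rvec" (rotation vector, rad) and "tvec" (3), from world to camera coordinates, as OpenCV has them. Camera axes: x right, y down, z forward; pixel columns grow to the right and rows downward; lengths in mm; the calibration is good to about 2 mm. A picture is of the moment at which its call begins.
- close_job(): hands the job in; it is judged then, once.
Trained networks look in a picture, given as the dict that the camera call returned (one of the last four; its "shot" number tells which), for a name from the list of things; names that differ only in an ending like _2 or _b are one class to them, and where a whole thing is asked for, a point or a joint stands for the part that bears it (a point fixed in the world has none). Each returns a list of dicts, best first, with "confidence" (0 to 1); they miss things now and then, are a little off and sometimes report something else, mostly with a low value. They report only what shows in the picture. A call takes as long as a camera call.
- masks_of(picture, query): "region" (384x512 bool, what is visible of it) and "extent" ([left, top, right, bottom] in pixels, round what is visible of it).
The state is a dict: "t": time; "joint_pos": joint angles; "joint_vel": joint speeds; "tau": joint torques, N m; "ee_pos": TCP position; "tool_rot": TCP orientation; "force": force on the tool from outside, world axes, zero at the start; "wrist_torque": the same for the moment, N m; "finger_gap": finger opening in mm; "grasp_force": force on a finger pad.
Only numpy, scipy, OpenCV 4.12 (cv2) and the standard library are available. Lean on these libraries where they do the work, as an engineer would, in place of code of your own. Each camera call takes 0.05 s, during which the arm holds its last target. There are 200 camera calls.

TASK

Load the pale oak block into the plywood drilling jig: lay it lengthwise in the open mouth and slide it along the channel, past the red spring catch and under the metal drill bridge, until it is home and the catch has clicked shut behind it. Leave it flat in the jig, let go, and leave the brown cork sanding block where it lies.

Things in the scene. Friction and masses are not known exactly. Their poses are not given: they have to be found in the camera images.
- oak_block: Loose pale oak block, 44 x 90 x 27 mm (own x, y, z), about 0.12 kg, lying flat on the bench. Origin at the centre of its underside, z up, y along its length; both ends are alike. Near it stands the blue vice (up to z = 115 mm); the drawer box at the left, with a clamp on it, reaches z = 240 mm: cross it above z = 300 mm.
- drill_jig: Fixed plywood jig, plate 12 mm thick (x -170..58, y +-55). Origin: bench level under the seated block's centre, z up; channel along x, 52 mm wide about y=0, block slides to +x. Mouth flares to 90 mm (x -122..-154). Guides and catch are 10 mm high over the plate: hold the block higher. Stop face x=45. Metal bridge x 27..57, 31 mm clear, top z 58, posts beyond y +-38: keep fingers at x<25.
- catch (a joint): Angle of the red spring catch (rad), pivot upright at jig x=-115, y=29.5 mm: 0 = shut, nose reaching in to y=9; positive = pushed aside, 0.15 to 0.3 while the block passes. Ramp from x=-85 to -57 faces the mouth, square back at x=-50 leaves the seated block 5 mm of play. Takes about 2 to 6 N along the channel; springs back by itself.
- sand_block: Loose brown cork sanding block, 62 x 113 x 28 mm, a bystander lying near the oak block (their places may be swapped); too wide for the channel. Origin at the centre of its underside, y along its length.

How it is judged (in metres and radians):
On the way:
1. the oak block, lying low in the channel, is sliding past the catch and holds it aside (value of joint catch above 0.06 rad and x of oak_block in the frame of drill_jig between -0.12 and -0.008 m and y of oak_block in the frame of drill_jig between -0.012 and 0.012 m and z of oak_block in the frame of drill_jig below 0.021 m), for 0.1 s.
At the end, for the whole second after the job is handed in: Oak block flat on the jig's plate (within 4 mm, tilt under 0.1 rad), centre from 10 mm short of to 5 mm past its place at the stop, within 10 mm and 0.17 rad of the channel's line, at rest (under 20 mm/s), and the catch back within 0.05 rad of shut behind it (x of oak_block in the frame of drill_jig between -0.01 and 0.005 m and y of oak_block in the frame of drill_jig between -0.01 and 0.01 m and z of oak_block in the frame of drill_jig between 0.008 and 0.016 m and angle between the y axis of oak_block and the x axis of drill_jig, either way round below 0.17 rad and angle between oak_block's own z axis and vertical below 0.1 rad and value of joint catch below 0.05 rad and linear speed of oak_block below 0.02 m/s); the robot touches nothing.
It fails at once if the cork sanding block is moved more than 30 mm (distance of sand_block from where it was at the start of the episode above 0.03 m).
It also fails if it takes over 45 s, if anything falls off the work surface, if the arm or the gripper's body presses on something with over 40 N, if the wrist force passes 120 N, or if a joint passes its speed limit or range.

## Working session

There is one attempt and no reset: what is moved stays moved. The work goes in short steps, Python scripts to look and compute and a tool call to move; the robot and the scene stay as the last step left them, time stands still between calls to the robot, and variables do not carry over. Pictures are saved under pics/ and viewed, at most 10 in all, crops included, and the job is handed in when it is done.

Besides the shell and the picture viewer there is one more tool, called by a JSON object that holds its "fn" and its "kwargs". send_rows: Moves the arm, as the interface text tells. Its arguments: {"type":"object","properties":{"steps":{"type":"array","items":{"type":"array"}},"newtons":{"type":"number"}},"required":["steps"]}

```bash
mkdir -p pics
cat > h.py <<'E'
import numpy as np, cv2
from bench import *
def pts(s):
    z=s["range_z"].astype(float); v,u=np.mgrid[:384,:512]
    c=np.stack([(u-s["cx"])/s["fx"]*z,(v-s["cy"])/s["fy"]*z,z],-1)
    R=cv2.Rodrigues(np.array(s["rvec"],float))[0]
    w=(c-np.array(s["tvec"],float).ravel())@R
    w[z<=0]=np.nan
    return w
def rect(w,m,lo,hi):
    p=w[m]; p=p[(p[:,2]>lo)&(p[:,2]<hi)]
    return cv2.minAreaRect(p[:,:2].astype(np.float32)),np.median(p[:,2]),len(p)
E
cat > a.py <<'E'
from h import *
st=read_state(); print(st["t"],st["ee_pos"],np.round(st["tool_rot"],3).tolist(),st["finger_gap"])
ims=[]
for n in("top","side"):
    s=snapshot(n); ims.append(s["img"]); w=pts(s)
    for q in("oak_block","sand_block","drill_jig","catch"):
        for d in masks_of(s,q)[:2]:
            p=w[d["region"]]; p=p[~np.isnan(p[:,0])]
            print(n,q,round(d["confidence"],2),d["extent"], np.round(np.percentile(p,[3,50,97],axis=0)).tolist() if len(p) else None)
            if q!="catch" and len(p)>20:
                z=np.percentile(p[:,2],90)
                print("   ",rect(w,d["region"],z-5,z+5))
cv2.imwrite("pics/top0.png",ims[0]);cv2.imwrite("pics/side0.png",ims[1])
E
python3 a.py
```

```text
0.0 [258.815106  622.887245  233.6284518] [[0.923, -0.384, -0.001], [-0.384, -0.923, -0.002], [0.0, 0.002, -1.0]] 87.45190348566273
top oak_block 0.63 [311.9, 204.2, 350.5, 247.6] [[399.0, -178.0, 23.0], [438.0, -150.0, 27.0], [480.0, -122.0, 30.0]]
    (((438.55242919921875, -151.03900146484375), (89.98461151123047, 43.787269592285156), 22.843904495239258), np.float64(27.46556798003913), 829)
top sand_block 0.7 [260.1, 200.4, 303.3, 258.7] [[388.0, -82.0, 1.0], [441.0, -46.0, 28.0], [491.0, -10.0, 31.0]]
    (((441.38287353515625, -46.1756477355957), (109.58760833740234, 59.905670166015625), 17.48219108581543), np.float64(28.43826489815855), 1372)
top drill_jig 0.57 [160.9, 119.1, 253.8, 226.8] [[461.0, 39.0, 10.0], [563.0, 121.0, 14.0], [659.0, 197.0, 53.0]]
    (((645.1696166992188, 169.11941528320312), (30.941402435302734, 99.8462142944336), 30.951805114746094), np.float64(51.50783833378172), 568)
top catch 0.45 [192.7, 175.2, 212.3, 205.2] [[492.0, 111.0, 11.0], [535.0, 129.0, 22.0], [557.0, 145.0, 25.0]]
side oak_block 0.78 [240.8, 248.8, 279.5, 293.6] [[390.0, -186.0, -0.0], [428.0, -159.0, 25.0], [475.0, -125.0, 27.0]]
    (((434.5619812011719, -152.2432098388672), (90.22515869140625, 44.63240432739258), 22.28050422668457), np.float64(25.516383117298666), 783)
side sand_block 0.61 [204.5, 217.8, 259.2, 266.4] [[381.0, -88.0, -0.0], [429.0, -58.0, 26.0], [488.0, -15.0, 28.0]]
    (((437.15087890625, -46.92716598510742), (110.19619750976562, 60.4824104309082), 17.513303756713867), np.float64(26.447408207836848), 981)
side drill_jig 0.64 [200.3, 149.8, 273.4, 220.0] [[452.0, 31.0, 1.0], [559.0, 114.0, 11.0], [663.0, 200.0, 50.0]]
    (((631.1693725585938, 157.71522521972656), (28.21025848388672, 101.02726745605469), 46.179141998291016), np.float64(43.056122800014805), 66)
side catch 0.73 [201.1, 149.6, 272.2, 219.6] [[451.0, 33.0, 6.0], [558.0, 113.0, 11.0], [659.0, 198.0, 50.0]]
```

```bash
cat > b.py <<'E'
from h import *
for n in("top","side"):
    s=snapshot(n); w=pts(s)
    d=masks_of(s,"drill_jig")[0]["region"]
    d=cv2.dilate(d.astype(np.uint8),np.ones((7,7)))>0
    print(n,"plate",rect(w,d,8,17)); 
    m=d&(w[...,2]>17)&(w[...,2]<30); print("guides",rect(w,m,17,30))
    m=d&(w[...,2]>44); print("bridge",rect(w,m,44,70))
a=cv2.imread("pics/top0.png");b=cv2.imread("pics/side0.png")
cv2.imwrite("pics/both.png",np.hstack([cv2.resize(a[90:290,140:380],(480,400))[:, :400],cv2.resize(b[120:320,160:360],(400,400))]))
E
python3 b.py
```

```text
top plate (((560.7232055664062, 119.1370849609375), (227.6130828857422, 110.20362091064453), 30.62746238708496), np.float64(12.579430352359235), 3623)
guides (((557.347412109375, 115.92689514160156), (191.90756225585938, 101.08274841308594), 30.184423446655273), np.float64(22.57751324316792), 882)
bridge (((645.4124145507812, 169.1008758544922), (31.398475646972656, 99.96650695800781), 30.77710723876953), np.float64(51.79086651418198), 655)
side plate (((588.2429809570312, 138.4428253173828), (303.8921813964844, 112.65824890136719), 32.04397201538086), np.float64(10.52228475232485), 1650)
guides (((540.487548828125, 104.78866577148438), (260.2756652832031, 122.07530975341797), 37.16142272949219), np.float64(20.407495129027538), 569)
bridge (((640.3194580078125, 167.44703674316406), (33.0651741027832, 99.69757843017578), 30.43375015258789), np.float64(49.42756483982534), 254)
```

View pics/top0.png

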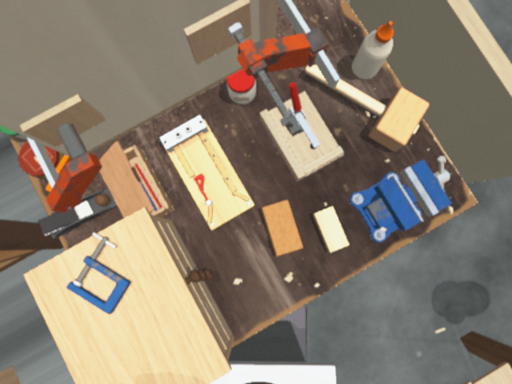

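View pics/side0.png

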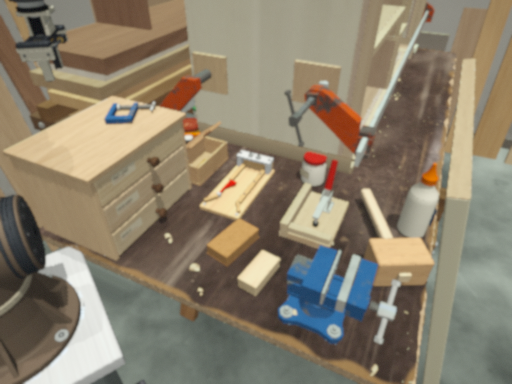

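```bash
cat > c.py <<'E'
from h import *
s=snapshot("top"); w=pts(s).reshape(-1,3); w2=pts(snapshot("side")).reshape(-1,3)
c=np.array([438,-151.2]);a=np.radians(22.8);u=np.array([np.cos(a),np.sin(a)]);v=np.array([-u[1],u[0]])
for nm,W in(("top",w),("side",w2)):
  W=W[~np.isnan(W[:,0])&(W[:,2]>8)]
  q=(W[:,:2]-c)
  L=q@u;P=q@v
  for l0 in(-60,-40,-20,0,20,40):
    print(nm,l0,[(p0,int(W[(L>=l0)&(L<l0+20)&(P>=p0)&(P<p0+20),2].max(initial=0))) for p0 in(-120,-100,-80,-60,-40,20,40,60,80)])
  print("path corridor max z x350-700,y-200..250:",W[(W[:,0]>380)&(W[:,0]<560)&(W[:,1]>-200)&(W[:,1]<150),2].max())
E
python3 c.py
```

```text
top -60 [(-120, 114), (-100, 28), (-80, 18), (-60, 0), (-40, 26), (20, 29), (40, 0), (60, 0), (80, 0)]
top -40 [(-120, 115), (-100, 98), (-80, 98), (-60, 0), (-40, 28), (20, 31), (40, 0), (60, 0), (80, 0)]
top -20 [(-120, 116), (-100, 98), (-80, 98), (-60, 0), (-40, 28), (20, 29), (40, 0), (60, 30), (80, 31)]
top 0 [(-120, 116), (-100, 98), (-80, 97), (-60, 0), (-40, 28), (20, 29), (40, 0), (60, 33), (80, 33)]
top 20 [(-120, 116), (-100, 80), (-80, 23), (-60, 0), (-40, 28), (20, 30), (40, 0), (60, 32), (80, 32)]
top 40 [(-120, 115), (-100, 28), (-80, 23), (-60, 0), (-40, 28), (20, 28), (40, 0), (60, 32), (80, 32)]
path corridor max z x350-700,y-200..250: 222.30332183570954
side -60 [(-120, 113), (-100, 25), (-80, 14), (-60, 0), (-40, 26), (20, 26), (40, 0), (60, 0), (80, 0)]
side -40 [(-120, 113), (-100, 96), (-80, 94), (-60, 0), (-40, 25), (20, 27), (40, 0), (60, 0), (80, 0)]
side -20 [(-120, 113), (-100, 96), (-80, 95), (-60, 0), (-40, 26), (20, 26), (40, 0), (60, 28), (80, 28)]
side 0 [(-120, 113), (-100, 96), (-80, 96), (-60, 0), (-40, 27), (20, 26), (40, 0), (60, 28), (80, 28)]
side 20 [(-120, 113), (-100, 0), (-80, 0), (-60, 0), (-40, 27), (20, 26), (40, 0), (60, 28), (80, 28)]
side 40 [(-120, 112), (-100, 0), (-80, 0), (-60, 0), (-40, 0), (20, 0), (40, 0), (60, 28), (80, 28)]
path corridor max z x350-700,y-200..250: 221.0630401549752
```

{"fn": "send_rows", "kwargs": {"steps": [[[0,0,0],[0,0,-60],60],[[0,0,0],[0,0,-60],60]]}}

```text
t: 1.05
ee_pos: [259.0, 622.9, 355.6]
tool_rot: [[0.923, -0.384, 0.0], [-0.384, -0.923, -0.002], [0.001, 0.001, -1.0]]
force: [0.7, 1.8, 0.2]
finger_gap: 73.3
grasp_force: 0.0
```

```bash
cat > d.py <<'E'
from h import *
c=np.array([438,-151.2]);a=np.radians(22.8);u=np.array([np.cos(a),np.sin(a)]);v=np.array([-u[1],u[0]])
for nm in("top","side"):
  W=pts(snapshot(nm)).reshape(-1,3)
  W=W[~np.isnan(W[:,0])&(W[:,2]>5)]
  q=(W[:,:2]-c);L=q@u;P=q@v;z=W[:,2]
  for p0 in range(-110,-45,10):
    m=(P>=p0)&(P<p0+10)&(z>60)&(abs(L)<150); print(nm,p0,"tall L",(L[m].min().round(),L[m].max().round(),z[m].max().round()) if m.any() else None)
  for l0 in range(46,200,15):
    print("  ahead",l0,[(p0,int(z[(L>=l0)&(L<l0+15)&(P>=p0)&(P<p0+20)].max(initial=0))) for p0 in range(-100,100,20)])
  m=(L<-47)&(L>-130)&(abs(P)<110);print(" behind max z",z[m].max(initial=0))
E
python3 d.py
```

```text
top -110 tall L (np.float64(-29.0), np.float64(47.0), np.float64(116.0))
top -100 tall L (np.float64(-30.0), np.float64(22.0), np.float64(100.0))
top -90 tall L (np.float64(-32.0), np.float64(20.0), np.float64(100.0))
top -80 tall L (np.float64(-32.0), np.float64(18.0), np.float64(97.0))
top -70 tall L None
top -60 tall L None
top -50 tall L None
  ahead 46 [(-100, 19), (-80, 19), (-60, 0), (-40, 0), (-20, 15), (0, 0), (20, 0), (40, 0), (60, 31), (80, 32)]
  ahead 61 [(-100, 0), (-80, 5), (-60, 0), (-40, 5), (-20, 0), (0, 0), (20, 5), (40, 0), (60, 31), (80, 32)]
  ahead 76 [(-100, 0), (-80, 5), (-60, 0), (-40, 5), (-20, 0), (0, 0), (20, 0), (40, 0), (60, 32), (80, 31)]
  ahead 91 [(-100, 0), (-80, 0), (-60, 0), (-40, 0), (-20, 0), (0, 5), (20, 0), (40, 0), (60, 30), (80, 31)]
  ahead 106 [(-100, 0), (-80, 0), (-60, 0), (-40, 0), (-20, 0), (0, 0), (20, 0), (40, 0), (60, 0), (80, 0)]
  ahead 121 [(-100, 0), (-80, 0), (-60, 20), (-40, 36), (-20, 37), (0, 45), (20, 46), (40, 0), (60, 0), (80, 0)]
  ahead 136 [(-100, 38), (-80, 39), (-60, 37), (-40, 37), (-20, 37), (0, 45), (20, 45), (40
[... 1462 characters left out ...]
(-60, 34), (-40, 34), (-20, 34), (0, 42), (20, 42), (40, 0), (60, 0), (80, 0)]
  ahead 136 [(-100, 35), (-80, 36), (-60, 35), (-40, 35), (-20, 34), (0, 43), (20, 42), (40, 0), (60, 0), (80, 0)]
  ahead 151 [(-100, 33), (-80, 34), (-60, 32), (-40, 20), (-20, 18), (0, 43), (20, 282), (40, 278), (60, 0), (80, 0)]
  ahead 166 [(-100, 18), (-80, 19), (-60, 53), (-40, 52), (-20, 19), (0, 234), (20, 294), (40, 327), (60, 0), (80, 0)]
  ahead 181 [(-100, 19), (-80, 19), (-60, 53), (-40, 53), (-20, 18), (0, 229), (20, 282), (40, 325), (60, 0), (80, 0)]
  ahead 196 [(-100, 19), (-80, 19), (-60, 51), (-40, 52), (-20, 19), (0, 42), (20, 277), (40, 276), (60, 0), (80, 0)]
 behind max z 26.525324040127803
```

{"fn": "send_rows", "kwargs": {"steps": [[[0,0,9],[0,0,0],0],[[0,0,9],[0,0,0],0],[[0,0,9],[0,0,0],0],[[0,0,9],[0,0,0],0],[[0,0,8.6],[0,0,0],0],[[0,0,0],[53,-7,0],0],[[0,0,0],[53,-7,0],0],[[0,0,0],[53,-7,0],0],[[0,0,0],[53,-7,0],0],[[0,0,0],[53,-7,0],0],[[0,0,0],[53,-8,0],0],[[0,0,0],[53,-8,0],0]]}}

```text
t: 2.65
ee_pos: [450.6, 299.6, 354.9]
tool_rot: [[0.388, -0.921, 0.001], [-0.921, -0.388, 0.001], [-0.0, -0.001, -1.0]]
force: [1.1, 0.4, 0.3]
finger_gap: 0.8
grasp_force: 0.0
```

{"fn": "send_rows", "kwargs": {"steps": [[[0,0,0],[48,15,0],0],[[0,0,0],[48,15,0],0],[[0,0,0],[48,15,0],0],[[0,0,0],[48,15,0],0],[[0,0,0],[48,15,0],0],[[0,0,0],[48,14,0],0],[[0,0,0],[31,44,0],0],[[0,0,0],[31,44,0],0],[[0,0,0],[30,44,0],0],[[0,0,0],[30,43,0],0],[[0,0,0],[0,0,0],0]]}}

```text
t: 4.03
ee_pos: [364.0, -181.2, 355.1]
tool_rot: [[0.384, -0.923, 0.001], [-0.923, -0.384, -0.0], [0.001, -0.001, -1.0]]
force: [0.0, 0.8, -0.6]
finger_gap: 0.7
grasp_force: 0.0
```

{"fn": "send_rows", "kwargs": {"steps": [[[0,0,0],[0,0,55],0],[[0,0,0],[0,0,55],0],[[0,0,0],[0,0,55],0],[[0,0,0],[0,0,55],0],[[0,0,0],[0,0,55],0],[[0,0,0],[0,0,45],0],[[0,0,0],[0,0,20],0],[[0,0,0],[0,0,0],0]]}}

```text
t: 5.03
ee_pos: [365.1, -178.7, 13.3]
tool_rot: [[0.389, -0.921, -0.004], [-0.921, -0.389, -0.0], [-0.001, 0.003, -1.0]]
force: [0.9, 0.1, -0.4]
finger_gap: 0.6
grasp_force: 0.0
```

```bash
cat > e.py <<'E'
from h import *
import sys
ims=[]
for n in("top","side"):
    s=snapshot(n); w=pts(s); ims.append(s["img"])
    for q in("oak_block","sand_block"):
        for d in masks_of(s,q)[:1]:
            print(n,q,round(d["confidence"],2),rect(w,d["region"],21,33))
cv2.imwrite("pics/%s.png"%sys.argv[1],np.hstack([cv2.resize(ims[0][90:290,140:380],(480,400))[:, :400],cv2.resize(ims[1][120:320,160:360],(400,400))]))
E
python3 e.py p1
```

```text
top oak_block 0.82 (((468.44354248046875, -139.16592407226562), (25.655508041381836, 44.05227279663086), 22.84977149963379), np.float64(27.555811953735493), 244)
top sand_block 0.96 (((453.8594665527344, -42.25143051147461), (83.66578674316406, 59.96317672729492), 17.599729537963867), np.float64(28.369741294405177), 1021)
side oak_block 0.71 (((435.57843017578125, -157.85110473632812), (86.57609558105469, 33.38754653930664), 22.879058837890625), np.float64(25.286655739140265), 231)
side sand_block 0.47 (((382.12554931640625, -50.54022979736328), (6.743272304534912, 26.773269653320312), 1.5741406679153442), np.float64(25.038377104965694), 27)
```

{"fn": "send_rows", "kwargs": {"steps": [[[0,0,0],[2.5,-5,0],0],[[0,0,0],[0,-5,0],0],[[0,0,0],[0,-5,0],0],[[0,0,0],[0,-5,0],0],[[0,0,0],[0,-5,0],0],[[0,0,0],[0,-6,0],0],[[0,0,0],[0,-6,0],0],[[0,0,0],[0,-6,0],0],[[0,0,0],[0,-6,0],0],[[0,0,0],[0,-6,0],0],[[0,0,0],[0,-6,0],0],[[0,0,0],[0,0,0],0]]}}

```text
t: 6.82
ee_pos: [423.7, -157.6, 14.6]
tool_rot: [[0.388, -0.921, 0.001], [-0.921, -0.388, 0.0], [0.0, -0.001, -1.0]]
force: [0.3, -0.7, -0.6]
finger_gap: 0.3
grasp_force: 0.0
```

{"fn": "send_rows", "kwargs": {"steps": [[[0,0,0],[0,10,0],0],[[0,0,0],[0,10,-40],0],[[0,0,0],[0,30,-60],0],[[0,0,0],[0,50,-20],0],[[0,0,0],[0,0,0],0]]}}

```text
t: 7.45
ee_pos: [330.2, -196.4, 131.8]
tool_rot: [[0.386, -0.922, 0.003], [-0.922, -0.386, 0.0], [0.001, -0.003, -1.0]]
force: [0.3, -0.2, -0.4]
finger_gap: 0.7
grasp_force: 0.0
```

```bash
python3 e.py p2
```

```text
top oak_block 0.63 (((482.13763427734375, -132.0841064453125), (90.06443786621094, 44.503257751464844), 22.614582061767578), np.float64(27.33839139256786), 853)
top sand_block 0.88 (((441.404541015625, -46.10089111328125), (109.76717376708984, 59.93134307861328), 17.481029510498047), np.float64(28.45300533537491), 1413)
side oak_block 0.81 (((478.42547607421875, -133.74794006347656), (90.40959167480469, 42.7523078918457), 23.63652801513672), np.float64(25.616306079201276), 669)
```

View pics/p2.png

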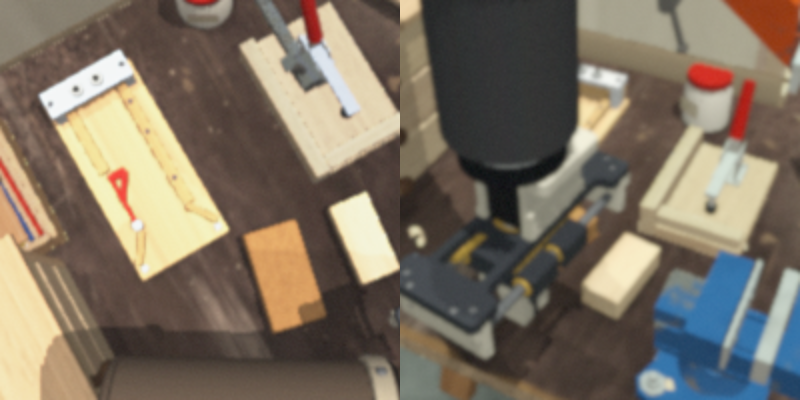

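{"fn": "send_rows", "kwargs": {"steps": [[[0,0,0],[0,-30,-50],60],[[0,0,0],[0,-30,-50],60],[[0,0,10],[0,0,0],60],[[0,0,10],[0,0,0],60],[[0,0,10],[0,0,0],60],[[0,0,10],[0,0,0],60],[[0,0,10],[0,0,0],60],[[0,0,10],[0,0,0],60],[[0,0,10],[0,0,0],60],[[0,0,10],[0,0,0],60],[[0,0,10],[0,0,0],60],[[0,0,0],[0,0,0],60]]}}

```text
t: 9.25
ee_pos: [388.2, -172.2, 229.7]
tool_rot: [[-0.921, -0.39, -0.002], [-0.39, 0.921, -0.0], [0.002, 0.001, -1.0]]
force: [0.5, -1.1, -0.0]
finger_gap: 59.8
grasp_force: 0.0
```

{"fn": "send_rows", "kwargs": {"steps": [[[0,0,0],[-42,0,0],60],[[0,0,0],[-42,0,0],60],[[0,0,0],[-43,0,0],60],[[0,0,0],[0,0,50],60],[[0,0,0],[0,0,50],60],[[0,0,0],[0,0,50],60],[[0,0,0],[0,0,0],60]]}}

```text
t: 10.12
ee_pos: [502.3, -123.3, 76.9]
tool_rot: [[-0.92, -0.391, -0.009], [-0.391, 0.92, -0.001], [0.008, 0.003, -1.0]]
force: [-0.6, 1.2, 0.5]
finger_gap: 59.8
grasp_force: 0.0
```

{"fn": "send_rows", "kwargs": {"newtons": 30, "steps": [[[0,0,0],[-2,0,30],60],[[0,0,0],[0,0,25],60],[[0,0,0],[0,0,0],60],[[0,0,0],[0,0,0],30],[[0,0,0],[0,0,0],30],[[0,0,0],[0,0,0],30],[[0,0,0],[0,0,0],30]]}}

```text
t: 11.0
ee_pos: [508.0, -122.3, 27.0]
tool_rot: [[-0.921, -0.389, 0.003], [-0.389, 0.921, 0.0], [-0.002, -0.001, -1.0]]
force: [-1.4, 1.4, 7.9]
finger_gap: 43.4
grasp_force: 30.0
```

{"fn": "send_rows", "kwargs": {"steps": [[[0,0,0],[0,0,-5],30],[[0,0,0],[0,0,0],30]]}}

```text
t: 11.25
ee_pos: [507.2, -122.4, 31.1]
tool_rot: [[-0.922, -0.388, 0.001], [-0.388, 0.922, 0.0], [-0.001, -0.0, -1.0]]
force: [-0.2, 0.0, -1.2]
finger_gap: 43.6
grasp_force: 30.0
```

```bash
python3 e.py p3
```

```text
top oak_block 0.71 (((460.1862487792969, -141.9854736328125), (44.163124084472656, 43.764827728271484), 22.465595245361328), np.float64(31.072379851794842), 339)
top sand_block 0.91 (((436.1674499511719, -47.641357421875), (99.0888671875, 59.65329360961914), 17.636653900146484), np.float64(28.428044843158673), 1028)
side oak_block 0.61 (((477.1783447265625, -134.19725036621094), (91.36158752441406, 44.87731170654297), 22.82622718811035), np.float64(28.839922025280664), 720)
side sand_block 0.92 (((437.1630554199219, -47.39016342163086), (109.92084503173828, 61.12996292114258), 17.50916290283203), np.float64(26.44481494245851), 1007)
```

View pics/p3.png

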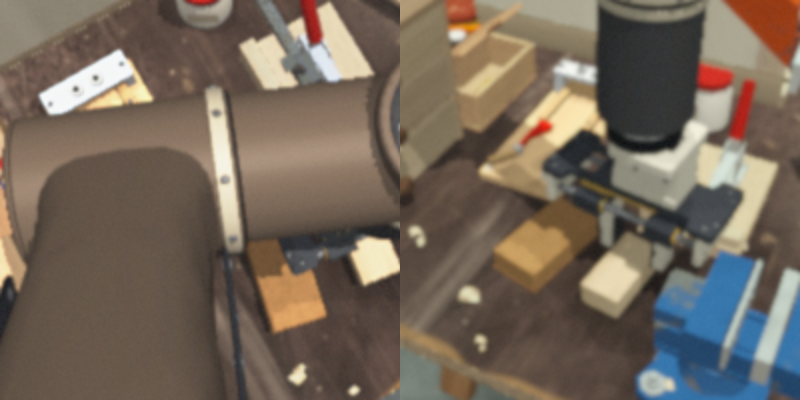

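{"fn": "send_rows", "kwargs": {"steps": [[[0,0,0],[0,0,-40],30],[[0,0,0],[0,0,-40],30],[[0,0,0],[30,0,0],30],[[0,0,0],[30,0,0],30],[[0,0,0],[-22,46,0],30],[[0,0,0],[-22,46,0],30],[[0,0,0],[-22,47,0],30],[[0,0,0],[-22,47,0],30],[[0,0,-8],[0,0,0],30],[[0,0,0],[0,0,0],30]]}}

```text
t: 12.8
ee_pos: [460.3, 60.4, 110.3]
tool_rot: [[-0.858, -0.513, -0.0], [-0.513, 0.858, -0.0], [0.001, 0.0, -1.0]]
force: [-0.1, 0.8, -1.1]
finger_gap: 43.5
grasp_force: 30.0
```

```bash
cat > g.py <<'E'
from h import *
O=np.array([608.9,147.7]);a=np.radians(30.65);e=np.array([np.cos(a),np.sin(a)]);f=np.array([-e[1],e[0]])
st=read_state();q=np.array(st["ee_pos"][:2])-O;R=np.array(st["tool_rot"])
print("t",st["t"],"TCP jig x,y",(q@e).round(1),(q@f).round(1),"z",st["ee_pos"][2],"yaw err",np.degrees(np.arctan2(-R[1,0],-R[0,0])).round(2)-30.65,"F",np.round(st["force"],1))
for n in("top","side"):
    s=snapshot(n);w=pts(s);cv2.imwrite("pics/l_%s.png"%n,s["img"])
    for d in masks_of(s,"oak_block")[:1]:
        p=w[d["region"]];z=np.nanpercentile(p[:,2],75);r,_,k=rect(w,d["region"],z-4,z+4)
        c=np.array(r[0])-O;print(n,round(d["confidence"],2),"oak jig",(c@e).round(1),(c@f).round(1),np.round(r[1],1),round(r[2],1),"top z",round(z,1),k)
E
python3 g.py
```

```text
t 12.8 TCP jig x,y -172.4 0.7 z 110.27957452327867 yaw err 0.23000000000000043 F [-0.1  0.8 -1.1]
top 0.87 oak jig -223.3 -0.3 [44.5 44.4] 32.1 top z 111.5 477
side 0.95 oak jig -205.0 -0.0 [92.6 44.2] 30.6 top z 108.9 490
```

{"fn": "send_rows", "kwargs": {"steps": [[[0,0,0],[-36,-0.5,0],30],[[0,0,0],[-36,0,0],30],[[0,0,0],[0,0,30],30],[[0,0,0],[0,0,25],30],[[0,0,0],[0,0,10],30],[[0,0,0],[0,0,0],30]]}}

```text
t: 13.75
ee_pos: [522.5, 95.8, 45.2]
tool_rot: [[-0.859, -0.512, -0.001], [-0.512, 0.859, -0.001], [0.001, -0.0, -1.0]]
force: [0.6, 0.1, -1.0]
finger_gap: 43.6
grasp_force: 30.0
```

```bash
python3 g.py
```

```text
t 13.75 TCP jig x,y -100.8 -0.6 z 45.20593475330632 yaw err 0.120000000000001 F [ 0.6  0.1 -1. ]
top 0.77 oak jig -147.0 -1.4 [54.7 43.7] 29.6 top z 46.7 515
side 0.71 oak jig -131.6 0.9 [91.4 47.8] 31.8 top z 44.8 406
```

{"fn": "send_rows", "kwargs": {"steps": [[[0,0,0],[0,0,4],30],[[0,0,0],[0,0,2],30],[[0,0,0],[0,0,0],30]]}}

```text
t: 14.32
ee_pos: [522.5, 96.3, 39.3]
tool_rot: [[-0.859, -0.513, -0.0], [-0.513, 0.859, -0.0], [0.0, -0.0, -1.0]]
force: [-0.2, -0.0, -0.6]
finger_gap: 43.7
grasp_force: 30.0
```

{"fn": "send_rows", "kwargs": {"steps": [[[0,0,0],[0,0,0],58],[[0,0,0],[0,0,0],58],[[0,0,0],[0,0,-25],58],[[0,0,0],[0,0,-35],58],[[0,0,0],[0,0,0],58]]}}

```text
t: 14.95
ee_pos: [524.4, 97.2, 102.2]
tool_rot: [[-0.858, -0.513, 0.005], [-0.513, 0.858, 0.002], [-0.005, -0.001, -1.0]]
force: [0.0, -0.1, 0.3]
finger_gap: 58.0
grasp_force: 0.0
```

```bash
cat >> g.py <<'E'
    if n=="side" or 1:
        W=w.reshape(-1,3);W=W[W[:,2]>45];X=(W[:,:2]-O)@e;Y=(W[:,:2]-O)@f
        print([(x0,y0,int(W[(X>=x0)&(X<x0+50)&(Y>=y0)&(Y<y0+20),2].max(initial=0))) for x0 in(-220,-170,-120) for y0 in(70,90,110,130)])
E
python3 g.py
python3 - <<'E'
from h import *
s=np.load
E
cd pics; python3 -c "
import cv2,numpy as np
a=cv2.imread('l_top.png');b=cv2.imread('l_side.png')
cv2.imwrite('p4.png',np.hstack([cv2.resize(a[90:290,100:300],(400,400)),cv2.resize(b[120:320,140:340],(400,400))]))"
```

```text
t 14.95 TCP jig x,y -98.5 -0.4 z 102.19961659439161 yaw err 0.22000000000000242 F [ 0.  -0.1  0.3]
top 0.81 oak jig -139.9 -1.2 [67.2 43.5] 30.3 top z 40.6 606
[(-220, 70, 0), (-220, 90, 0), (-220, 110, 225), (-220, 130, 627), (-170, 70, 516), (-170, 90, 517), (-170, 110, 521), (-170, 130, 576), (-120, 70, 520), (-120, 90, 520), (-120, 110, 524), (-120, 130, 532)]
side 0.75 oak jig -133.2 0.3 [91.2 44.4] 30.2 top z 37.7 419
[(-220, 70, 0), (-220, 90, 0), (-220, 110, 220), (-220, 130, 221), (-170, 70, 468), (-170, 90, 466), (-170, 110, 464), (-170, 130, 464), (-120, 70, 424), (-120, 90, 424), (-120, 110, 424), (-120, 130, 421)]
```

View pics/p4.png

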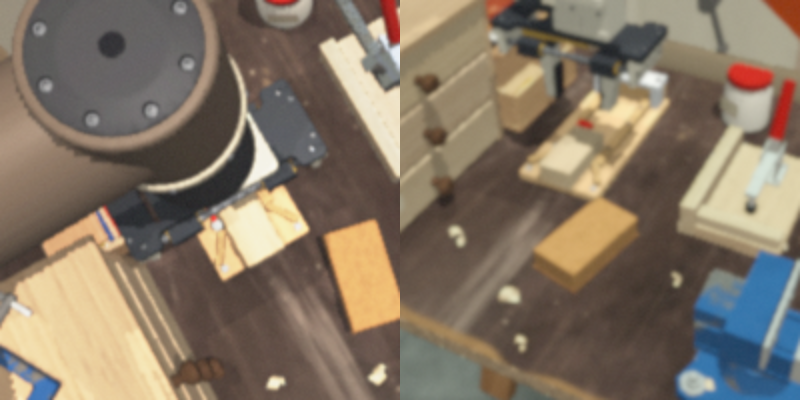

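Run:
```python
from h import *
O=np.array([608.9,147.7]);a=np.radians(30.65);e=np.array([np.cos(a),np.sin(a)]);f=np.array([-e[1],e[0]])
for n in("top","side"):
    W=pts(snapshot(n)).reshape(-1,3);W=W[(W[:,2]>45)&(W[:,2]<260)];X=(W[:,:2]-O)@e;Y=(W[:,:2]-O)@f
    for x0 in range(-260,-130,15):
        m=(X>=x0)&(X<x0+15)&(Y>40)&(Y<300);print(n,x0,Y[m].min().round() if m.any() else None)
```

```text
top -260 97.0
top -245 97.0
top -230 104.0
top -215 114.0
top -200 114.0
top -185 114.0
top -170 114.0
top -155 114.0
top -140 40.0
side -260 97.0
side -245 98.0
side -230 115.0
side -215 116.0
side -200 115.0
side -185 116.0
side -170 116.0
side -155 41.0
side -140 41.0
```

{"fn": "send_rows", "kwargs": {"newtons": 35, "steps": [[[0,0,0],[18,-0.3,0],58],[[0,0,0],[17,0,0],58],[[0,0,0],[0,0,30],58],[[0,0,0],[0,0,25],58],[[0,0,0],[0,0,12.5],58],[[0,0,0],[0,0,0],58]]}}

```text
t: 16.0
ee_pos: [492.0, 77.6, 31.6]
tool_rot: [[-0.859, -0.513, -0.001], [-0.513, 0.859, -0.001], [0.001, -0.0, -1.0]]
force: [-0.8, 0.1, -0.4]
finger_gap: 57.9
grasp_force: 0.0
```

{"fn": "send_rows", "kwargs": {"steps": [[[0,0,0],[0,0,-3],58],[[0,0,0],[0,0,0],30],[[0,0,0],[0,0,0],30],[[0,0,0],[0,0,0],30],[[0,0,0],[0,0,0],30]]}}

```text
t: 16.62
ee_pos: [492.9, 78.3, 35.5]
tool_rot: [[-0.859, -0.513, 0.001], [-0.513, 0.859, 0.0], [-0.001, -0.0, -1.0]]
force: [-2.3, 0.7, 6.9]
finger_gap: 43.6
grasp_force: 35.0
```

```bash
python3 g.py
```

```text
t 16.625 TCP jig x,y -135.1 -0.6 z 35.465542041487495 yaw err 0.20000000000000284 F [-2.3  0.7  6.9]
top 0.71 oak jig -166.4 -1.7 [14.6 43.6] 30.6 top z 40.5 124
[(-220, 70, 439), (-220, 90, 439), (-220, 110, 446), (-220, 130, 576), (-170, 70, 453), (-170, 90, 454), (-170, 110, 458), (-170, 130, 498), (-120, 70, 450), (-120, 90, 450), (-120, 110, 454), (-120, 130, 455)]
side 0.92 oak jig -141.2 -0.1 [73.  43.7] 31.1 top z 37.5 285
[(-220, 70, 439), (-220, 90, 438), (-220, 110, 441), (-220, 130, 472), (-170, 70, 450), (-170, 90, 450), (-170, 110, 454), (-170, 130, 465), (-120, 70, 136), (-120, 90, 135), (-120, 110, 448), (-120, 130, 449)]
```

{"fn": "send_rows", "kwargs": {"steps": [[[0,0,0],[0,0.5,-1],30],[[0,0,0],[-8,0,0],30],[[0,0,0],[-8,0,0],30],[[0,0,0],[-8,0,0],30],[[0,0,0],[-8,0,0],30],[[0,0,0],[-8,0,0],30],[[0,0,0],[-8,0,0],30],[[0,0,0],[-8,0,0],30],[[0,0,0],[-8,0,0],30],[[0,0,0],[0,0,0],30]]}}

```text
t: 18.08
ee_pos: [549.0, 112.2, 36.0]
tool_rot: [[-0.858, -0.513, 0.002], [-0.513, 0.858, 0.001], [-0.002, -0.0, -1.0]]
force: [4.6, -3.4, -2.2]
finger_gap: 43.8
grasp_force: 35.0
```

```bash
python3 g.py | grep -v '^\['
```

```text
t 18.075 TCP jig x,y -69.6 0.0 z 35.99254237610768 yaw err 0.21000000000000085 F [ 4.6 -3.4 -2.2]
top 0.75 oak jig -97.9 -1.9 [21.1 41.9] 30.8 top z 40.8 184
side 0.6 oak jig -75.0 -0.1 [77.2 44.8] 31.6 top z 38.4 259
```

{"fn": "send_rows", "kwargs": {"steps": [[[0,0,0],[-8,0,0],30],[[0,0,0],[-8,0,0],30],[[0,0,0],[-8,0,0],30],[[0,0,0],[-8,0,0],30],[[0,0,0],[-8,0,0],30],[[0,0,0],[-8,0,0],30],[[0,0,0],[-7,0,0],30],[[0,0,0],[-3,0,0],30],[[0,0,0],[-3,0,0],30],[[0,0,0],[-1,0,0],30],[[0,0,0],[0,0,0],30]]}}

```text
t: 19.65
ee_pos: [600.9, 143.8, 36.1]
tool_rot: [[-0.859, -0.513, 0.001], [-0.513, 0.859, 0.001], [-0.001, 0.0, -1.0]]
force: [-0.2, 0.5, -0.4]
finger_gap: 43.1
grasp_force: 35.0
```

```bash
python3 g.py | grep -v '^\['
```

```text
t 19.65 TCP jig x,y -8.9 0.7 z 36.12098375695095 yaw err 0.17999999999999972 F [-0.2  0.5 -0.4]
top 0.61 oak jig -34.4 -0.5 [27.7 43.7] 31.5 top z 40.8 245
side 0.88 oak jig -11.7 1.7 [83.1 41.4] 33.8 top z 38.1 233
```

{"fn": "send_rows", "kwargs": {"steps": [[[0,0,0],[-1,0,0],30],[[0,0,0],[-1,0,0],30],[[0,0,0],[-0.7,0,0],30],[[0,0,0],[0,0,0],30]]}}

```text
t: 20.35
ee_pos: [603.0, 144.5, 35.9]
tool_rot: [[-0.859, -0.513, -0.0], [-0.513, 0.859, -0.0], [0.0, -0.0, -1.0]]
force: [-0.1, -0.5, -1.0]
finger_gap: 43.8
grasp_force: 35.0
```

{"fn": "send_rows", "kwargs": {"steps": [[[0,0,0],[0,0,0.7],30],[[0,0,0],[0,0,0],56],[[0,0,0],[0,0,0],58],[[0,0,0],[0,0,0],58],[[0,0,0],[0,0,-30],58],[[0,0,0],[0,0,-60],58],[[0,0,0],[0,0,-60],58],[[0,0,0],[0,0,-60],58],[[0,0,0],[40,0,-60],58],[[0,0,0],[50,0,0],58],[[0,0,0],[50,0,0],58],[[0,0,0],[0,0,0],58]]}}

```text
t: 21.85
ee_pos: [485.0, 74.0, 298.5]
tool_rot: [[-0.859, -0.512, 0.002], [-0.512, 0.859, 0.002], [-0.002, 0.0, -1.0]]
force: [0.6, 0.3, 0.0]
finger_gap: 57.8
grasp_force: 0.0
```

```bash
python3 g.py | grep -v '^\['; cd pics; python3 -c "
import cv2,numpy as np
a=cv2.imread('l_top.png');b=cv2.imread('l_side.png')
cv2.imwrite('p5.png',np.hstack([cv2.resize(a[100:240,140:280],(400,400)),cv2.resize(b[140:240,180:280],(400,400))]))"
```

```text
t 21.85 TCP jig x,y -144.2 -0.2 z 298.4650217109361 yaw err 0.16000000000000014 F [0.6 0.3 0. ]
side 0.81 oak jig -9.1 0.7 [82.6 45. ] 30.2 top z 37.7 287
```

View pics/p5.png

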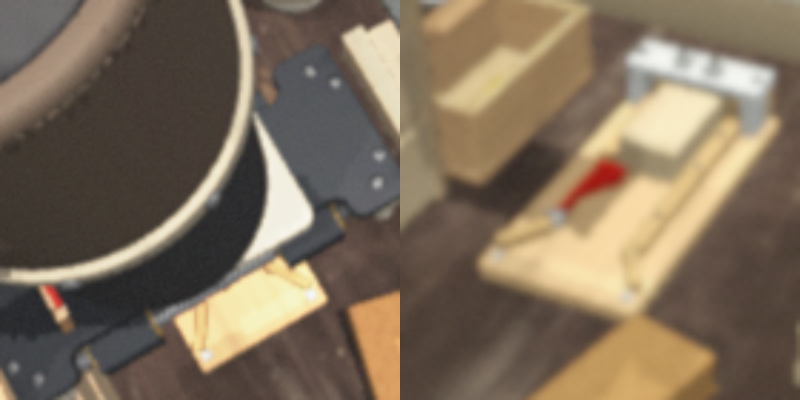

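Run:
```python
import cv2,numpy as np
for f in("side0","l_side"):
    a=cv2.imread("pics/%s.png"%f)[170:200,205:245].astype(int)
    m=(a[...,2]>110)&(a[...,1]<80); v,u=np.nonzero(m); print(f,m.sum(),u.min(),u.max(),v.min(),v.max(),u.mean().round(2),v.mean().round(2))
```

```text
side0 32 20 29 11 17 25.09 13.91
l_side 66 16 30 10 21 23.91 14.94
```

```bash
python3 -c "
from bench import *
print(close_job())"
```

```text
the job is handed in; nothing more can be done
None
```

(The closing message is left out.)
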